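Latch the pod box into its laundry dock

TASK

Pick up the orange and blue laundry-pod box by the fin on its lid, set it down flat in the open front of the dock, and slide it in along the dock floor so that its own edge lifts the red gravity catch and the catch drops behind it. Still holding the fin, tug the box back gently for a moment to feel that the catch holds it, then let go and leave it latched. Keep the box level, press and pull gently throughout, do not touch the catch with the gripper, and leave everything else on the counter where it stands.

Things in the scene. Friction and masses are not known exactly. Their poses are not given: they have to be found in the camera images.
- podbox: Loose laundry-pod box, orange with a blue band, 0.25 to 0.5 kg, 100 (x) x 110 (y) x 60 mm high, flat lid. On the lid's centre stands a blue fin to grip: 12 mm thick (x), 50 mm long (y), from 60 to 105 mm above the underside. Origin at the centre of the underside, z up. It is the same either way round (yaw + pi); its y must lie along the dock's y.
- dock: Fixed white and grey dock, open at the front. Origin on the counter, midway between the side walls, under the catch's nominal back face. x points inward, the way the box is slid; y towards the catch; z up. Floor x -164 to +130 mm, top at z 12 mm. Walls to z 34 mm (82 beyond x +26), outside width 128 mm. The bar carrying post, catch and bumper reaches y 92 mm.
- mouth (a point): Where the box is set down from above: on the dock floor at dock (-103, 0, 12) mm. The channel is 116 mm wide throughout (3 mm play each side of the box). From x -160 to -39 mm guides on the walls flare out, to 133 mm apart at z 49 mm. Floor, walls, catch and box body are slippery (friction about 0.2); the fin is not.
- seat (a point): Nominal place of the latched box's origin: dock (51, 0, 12) mm. Catch and bumper sit together on a clamped adjustable bar, whose setting shifts the true place by up to 10 mm either way along x and is not measured: feel for it. Lips on the walls (x over 26 mm, |y| 41 to 64, z 76 to 82) cover the box's side edges; fin and fingers pass between them.
- catch (a joint): Angle of the red gravity catch (0.14 kg, lifts under 2 N): 0 down, about 0.16 rad on the box's lid. Hinge along dock y at (-75, 75, 75) mm + setting; a steel post there reaches z 84. The arm runs inward outside the wall to a nose over the channel (y 40 to 79, top z 97). A backward pull on the box presses it down; over 25 N is too much.
- nose (a point): Nominal place (fixed to the dock, setting not included) of the nose's lowest point when down: dock (-2, 50, 60) mm. Its underside slopes up from there to x -39, z 80 mm; its back face is upright. A box on the floor has its lid at z 72 mm: pushed in, it lifts the nose by the slope and carries it until its rear face is 1 to 2 mm past the nose.
- bumper (a joint): Travel of the black rubber bumper plate (90 x 40 mm) at the seat's inner end: 0 free, up to 4 mm pushed in, on a spring of 4 N per mm, then solid. Its free face is at dock x 102 mm + the bar's setting, middle at z 40 mm. The catch drops at about the box's first touch on it; 3 to 10 N is ample, over 20 N too much. The latched box has about 2 mm of play.
- detergent: Orange detergent bottle, 72 mm diameter, 190 mm tall, bystander. Origin at its base.
- sheets: Green box of dryer sheets, 75 x 120 x 50 mm, bystander. Origin at the centre of its underside.
- stain_jar: Green glass jar with white cap, 64 mm diameter, 90 mm tall, bystander. Origin at its base.
- scoop_cup: White cup, 70 mm diameter, 70 mm tall, bystander. Origin at its base.
- brush: Wooden brush lying flat, 170 mm long, bystander.
- soap: Yellow soap bar, 85 x 55 x 30 mm, bystander. Origin at the centre of its underside.
Things that resemble listed ones, but are neither listed nor needed, are in the scene too. What is shaped like the podbox but green or yellow is not meant.

How it is judged:
By the outcome, as a careful person would: the job done as asked, in the order asked, and still so for the second after the job is handed in, with the robot touching nothing.
It also fails if it takes over 69 s, if anything falls off the work surface, if the arm or the gripper's body presses on something with over 40 N, if the wrist force passes 120 N, or if a joint passes its speed limit or range.

ROBOT

A 7-joint arm with a two-finger parallel gripper is mounted at the origin on the work surface. World frame = base frame: x ahead of the robot, y to its left, z up, the work surface at z = 0. Lengths are in m, angles in rad, forces in N, time in s.
With the tool pointing down it reaches from about 0.425 to 0.95 m from the base axis. Payload 16.7 kg.
Tool frame: the origin (TCP) lies on the centre line of the jaws, within the pads' length; the fingertips stand manip.tip_extent ahead of it and the grasp point (between the pads) lies 6 mm ahead of it (manip.tip_extent is the distance from the TCP to the fingertips, in m); z points along the fingers, y is the line along which they close (so a half turn about z gives the same grasp; the last joint's range is limited). The gripper opens to 94 mm and grips with 3 to 60 N. Pads are 16 mm wide; open, the fingers measure 119 mm over their backs; the gripper's body (75 mm by 177 mm) begins 78 mm behind the grasp point.
Start: joints at [-1.379, 0.426, 0.074, 1.606, -0.034, 1.111, -0.067], TCP at [0.226, 0.636, 0.23] pointing down, gripper open.
Joint ranges: [-2.85, 2.85], [-0.5, 2.14], [-1.23, 1.37], [0.21, 2.46], [-1.02, 4.16], [0.16, 2.05], [-2.73, 2.73]. Speed limits (rad/s): [1.89, 1.89, 2.39, 2.39, 3.01, 3.01, 3.01].

INTERFACE

Orientations are given as a 3x3 rotation matrix whose columns are the frame's x, y, z axes.
In Python, from station import manip gives the robot as it stands. The module is installed in compiled form; this text tells all that it offers.
- The arm moves only by the tool send_rows, never from a script. Its argument "commands" is a list that holds one entry, the list of rows, each a list of 5 numbers: the finger opening in cm, from 0 to 9.4, then the shift along the tool's x, y, z in cm, then the turn about the tool's z in degrees. A call has 1 to 20 rows; each row is the pose to reach, as a shift and turn from the pose commanded when the call began, along the tool's axes at that moment; what a row does not reach only later rows make up. A row lasts 1/12 s, in which the tool goes at most 41.7 mm and 7.16 degrees, less where a joint would pass 70% of its speed; a pose out of reach is approached as far as the arm can. A call with a gripper value outside its range is refused whole. The fingers move at their own pace and stop on an object; the grip force is fixed at half the most. Time passes only in rows, so rows that repeat a pose let the fingers close. It gives the time, the measured TCP pose, the force, the opening and the grip force at its end, in the units of the state.
- manip.sense(): the state, without advancing time (a new reading comes with each control period).
- manip.read_camera(name): name is "side" or "top"; returns a dict with "image" (480x640x3 uint8, blue, green, red), "K" (3x3 intrinsics, pixels), "R" (3x3) and "t" (3): a world point X has camera coordinates R X + t. Camera axes: x right, y down, z forward; pixel columns grow to the right and rows downward; lengths in m; the calibration is good to about 2 mm. A picture is of the moment at which its call begins. There is no depth.
- manip.sign_off(): hands the job in; it is judged then, once.
The state is a dict: "t": time; "joint_positions": joint angles; "joint_vel": joint speeds; "tau": joint torques, N m; "eef_pos": TCP position; "tcp_rot": TCP orientation; "force": force on the tool from outside, world axes, zero at the start; "wrist_torque": the same for the moment, N m; "gripper_width": opening from 0.0 (shut) to 1.0 (fully open); "finger_force": force on a finger pad.
Only numpy, scipy, OpenCV 4.12 (cv2) and the standard library are available. Lean on these libraries where they do the work, as an engineer would, in place of code of your own. Each camera call takes 0.05 s, during which the arm holds its last target. There are 200 camera calls.

## Working session

There is one attempt and no reset: what is moved stays moved. The work goes in short steps, Python scripts to look and compute and a tool call to move; the robot and the scene stay as the last step left them, time stands still between calls to the robot, and variables do not carry over. Pictures are saved under pics/ and viewed, at most 10 in all, crops included, and the job is handed in when it is done.

Besides the shell and the picture viewer there is one more tool, called after "Request:" by a JSON object that holds its "fn" and its "kwargs". send_rows: Moves the arm, as the interface text tells. Its arguments: {"type":"object","properties":{"commands":{"type":"array","items":{"type":"array","items":{"type":"array","items":{"type":"number"}}}}},"required":["commands"]}

```bash
mkdir -p pics
python3 - <<'E'
from station import manip
import cv2,numpy as np
for n in ("side","top"):
    c=manip.read_camera(n); cv2.imwrite(f"pics/{n}0.png",c["image"]); np.savez(f"{n}0.npz",**c)
    print(n,c["K"].round(1).tolist(),c["R"].round(3).tolist(),c["t"].round(3).tolist(), (-c["R"].T@c["t"]).round(3))
s=manip.sense(); print(s,manip.tip_extent)
E
```

```text
side [[449.5, 0.0, 314.9], [0.0, 449.5, 239.2], [0.0, 0.0, 1.0]] [[0.756, -0.654, 0.018], [-0.427, -0.513, -0.745], [0.496, 0.555, -0.667]] [-0.392, 0.282, 1.154] [-0.156 -0.752  0.987]
top [[556.8, 0.0, 325.5], [0.0, 556.8, 244.4], [0.0, 0.0, 1.0]] [[-0.015, -1.0, -0.014], [-0.983, 0.017, -0.182], [0.182, 0.011, -0.983]] [0.001, 0.521, 1.365] [ 0.264 -0.024  1.437]
{'t': 0.1, 'joint_positions': array([-1.37853807,  0.42663377,  0.07383662,  1.60654734, -0.03411117,
        1.11080776, -0.06707207]), 'joint_vel': array([-0.00062603, -0.00230965,  0.00056509, -0.0023425 , -0.00068154,
       -0.00158684, -0.00137637]), 'tau': array([ 9.69409622e-03, -9.37473536e+01,  3.67845096e+00, -4.55041981e+01,
       -4.83593519e-02,  1.67942728e-02,  5.96258087e-05]), 'eef_pos': array([0.2261089 , 0.63560624, 0.22986703]), 'tcp_rot': array([[-9.42168917e-01,  3.35138220e-01, -3.23905594e-04],
       [ 3.35138371e-01,  9.42168288e-01, -1.09064968e-03],
       [-6.03448133e-05, -1.13612942e-03, -9.99999353e-01]]), 'force': array([-0.03215703,  0.07873604, -0.67513946]), 'wrist_torque': array([-0.05707785,  0.03037992, -0.00574536]), 'finger_force': 0.0, 'gripper_width': 0.9980033697662553} 0.025
```

View pics/top0.png

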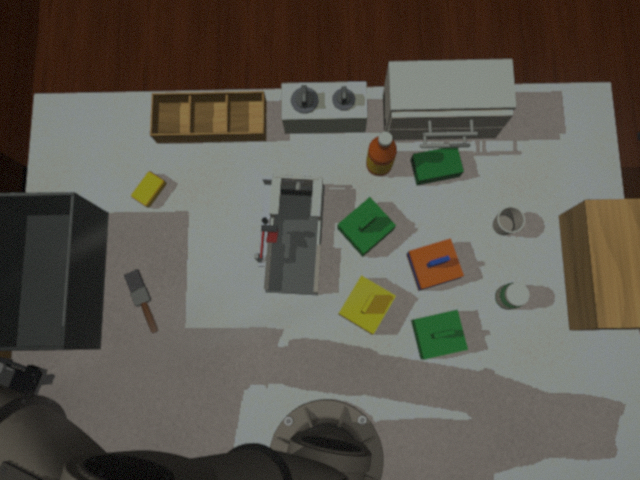

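View pics/side0.png

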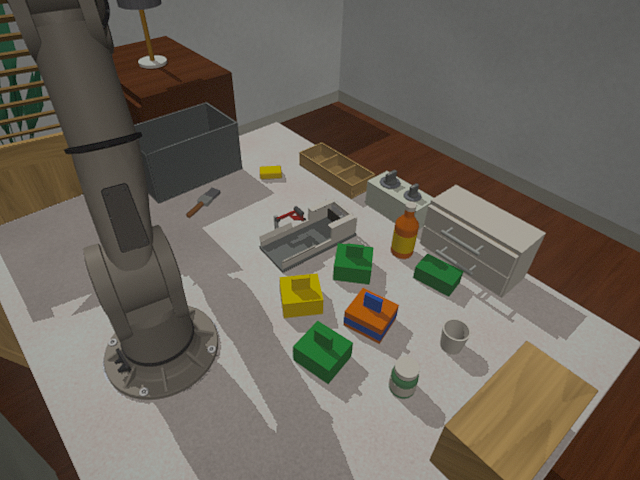

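Candidates for the podbox in the top image are: orange and blue (435,264), yellow (367,305), green with fin (366,226), green with fin (440,334), and the green sheets box (437,164). The one described is the orange and blue box at (435,264). The dock is at about (293,235), open toward the robot, with the red catch on its left (+y).

```bash
cat > h.py <<'E'
import numpy as np,cv2
def ray(c,uv,z):
    uv=np.atleast_2d(np.asarray(uv,float)); R,t,K=c["R"],c["t"],c["K"]
    d=np.c_[uv,np.ones(len(uv))]@np.linalg.inv(K).T@R; o=-R.T@t
    return o+d*((z-o[2])/d[:,2])[:,None]
def proj(c,X):
    p=(np.atleast_2d(X)@c["R"].T+c["t"])@c["K"].T; return p[:,:2]/p[:,2:]
def tri(c1,u1,c2,u2):
    P=[c["K"]@np.c_[c["R"],c["t"]] for c in(c1,c2)]
    X=cv2.triangulatePoints(P[0],P[1],np.float64(u1).reshape(2,1),np.float64(u2).reshape(2,1)); return (X[:3]/X[3]).ravel()
def mask(c,lo,hi,box):
    h=cv2.cvtColor(c["image"],cv2.COLOR_BGR2HSV); m=cv2.inRange(h,lo,hi); k=np.zeros_like(m); u0,v0,u1,v1=box; k[v0:v1,u0:u1]=m[v0:v1,u0:u1]; return k
E
python3 - <<'E'
from h import *
T=dict(np.load("top0.npz"));S=dict(np.load("side0.npz"))
m=mask(T,(3,120,80),(20,255,255),(395,230,480,300))|mask(T,(105,100,50),(130,255,255),(395,230,480,300))
p=np.argwhere(m)[:,::-1].astype(np.float32); r=cv2.minAreaRect(cv2.convexHull(p)); print(r); b=ray(T,cv2.boxPoints(r),.06); print(b.round(3)); print(np.linalg.norm(np.diff(b,axis=0),axis=1),b.mean(0))
for c,bx,n in((T,(395,230,480,300),'T'),(S,(340,280,400,345),'S')):
    m=mask(c,(105,100,50),(130,255,255),bx); k,l,s,ce=cv2.connectedComponentsWithStats(m)
    for i in range(1,k):
        if s[i,4]>15:
            q=np.argwhere(l==i)[:,::-1].astype(np.float32); print(n,s[i],ce[i],cv2.minAreaRect(q), ray(c,cv2.boxPoints(cv2.minAreaRect(q)),.105).round(3).tolist())
a=cv2.resize(T["image"][165:305,245:335],None,fx=4.2,fy=4.2,interpolation=cv2.INTER_CUBIC)
d=cv2.resize(S["image"][190:340,250:410],None,fx=3.9,fy=3.9,interpolation=cv2.INTER_CUBIC)[:588]
o=np.zeros((590,800,3),np.uint8)
a=a[:590,:378]; d=d[:, :422]; 
o[:a.shape[0],:a.shape[1]]=a; o[:d.shape[0],378:378+d.shape[1]]=d; cv2.imwrite("pics/crop.png",cv2.convertScaleAbs(o,alpha=1.5))
E
```

```text
((435.8000183105469, 263.4000244140625), (40.47715377807617, 44.27188491821289), 71.56504821777344)
[[ 0.497 -0.215  0.06 ]
 [ 0.531 -0.322  0.06 ]
 [ 0.434 -0.348  0.06 ]
 [ 0.401 -0.243  0.06 ]]
[0.11203974 0.10104445 0.11058463] [ 0.46578223 -0.28220599  0.06      ]
T [428 256  21  10  94] [438.29787234 260.91489362] ((438.0, 261.0), (4.427188873291016, 21.503490447998047), 71.56504821777344) [[0.462, -0.253, 0.105], [0.478, -0.303, 0.105], [0.467, -0.306, 0.105], [0.452, -0.256, 0.105]]
S [364 292  19  21 246] [372.53658537 302.02845528] ((372.300048828125, 301.9000244140625), (21.0190372467041, 12.969193458557129), 26.56505012512207) [[0.429, -0.276, 0.105], [0.469, -0.258, 0.105], [0.483, -0.311, 0.105], [0.444, -0.328, 0.105]]
S [344 313  53  28 250] [366.716 327.996] ((370.8293762207031, 327.7823791503906), (25.61663246154785, 52.46040725708008), 85.60128784179688) [[0.366, -0.282, 0.105], [0.475, -0.357, 0.105], [0.421, -0.411, 0.105], [0.318, -0.339, 0.105]]
```

View pics/crop.png

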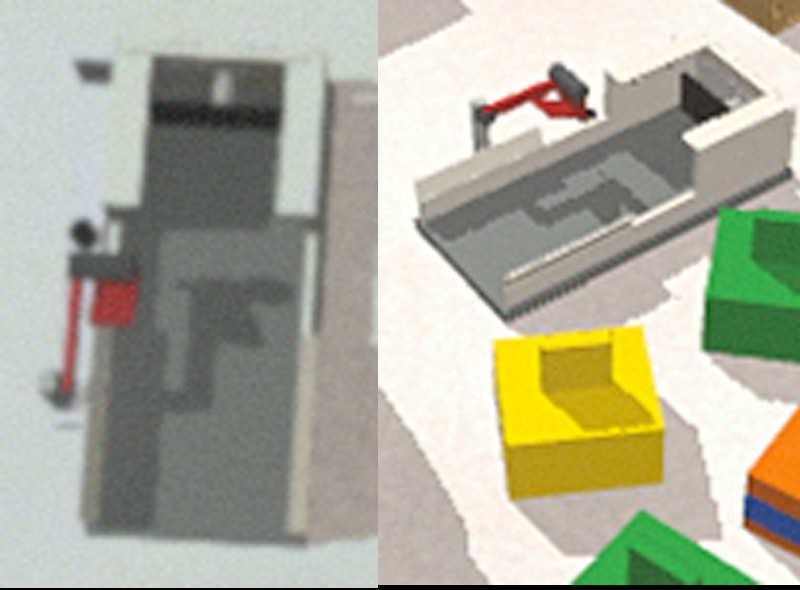

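The left half of the crop shows the dock from above, with floor front corners at crop (85,533) and (305,542). The tall lipped walls span (108,208), (318,215), (327,57) and (118,52). The red catch with its dark counterweight is on the left. The right half shows the same dock open at the front, and an orange box with a blue band at the lower right.

Run:
```python
from h import *
T=dict(np.load("top0.npz"));S=dict(np.load("side0.npz"))
f=lambda p:np.array(p)/4.2+[245,165]-.5+.5/4.2
g=lambda p:(np.array(p)-[378,0])/3.9+[250,190]-.5+.5/3.9
A=ray(T,f([[85,533],[305,542]]),.012); B=ray(T,f([[108,208],[318,215],[327,57],[118,52]]),.082)
C=ray(S,g([[418,222],[505,318]]),.006)
D=ray(S,g([[610,77],[706,47],[792,105],[697,143]]),.082)
for n,x in zip("ABCD",(A,B,C,D)): print(n,x.round(4).tolist(), np.linalg.norm(np.diff(x,axis=0),axis=1).round(4))
# fit dock pose
src=np.array([[-.164,.064],[-.164,-.064],[.026,.064],[.026,-.064],[.130,-.064],[.130,.064]])
def fit(s,d):
    s0,d0=s.mean(0),d.mean(0); U,_,V=np.linalg.svd((s-s0).T@(d-d0)); R=(U@V).T; print("yaw",np.degrees(np.arctan2(R[1,0],R[0,0])),"o",d0-R@s0,"res mm",((s@R.T+d0-R@s0-d)*1e3).round(1).tolist())
fit(src,np.r_[A,B][:,:2]); 
fit(src[[0,1,2,5,4,3]],np.r_[C,D][:,:2])
```

```text
A [[0.4071, 0.15, 0.012], [0.3994, 0.0156, 0.012]] [0.1346]
B [[0.5938, 0.1286, 0.082], [0.5872, 0.0035, 0.082], [0.6849, -0.0032, 0.082], [0.6905, 0.1229, 0.082]] [0.1253 0.0979 0.1262]
C [[0.4151, 0.1497, 0.006], [0.4027, 0.0175, 0.006]] [0.1328]
D [[0.5978, 0.1226, 0.082], [0.6878, 0.102, 0.082], [0.689, -0.001, 0.082], [0.5962, 0.0132, 0.082]] [0.0923 0.103  0.0939]
yaw -4.29012677184026 o [0.56313967 0.06936718] res mm [[-2.7, -4.5], [-4.6, 2.2], [0.0, 2.6], [-3.0, 0.1], [3.1, -1.0], [7.1, 0.6]]
yaw -5.61576968386574 o [0.56743189 0.06706676] res mm [[-4.6, -2.9], [-4.8, 1.9], [1.7, 5.6], [15.2, 16.1], [1.5, -8.3], [-9.2, -12.3]]
```

```bash
cat >> h.py <<'E'
def move(s,p,yaw=None):
    """shift (cm, tool axes) to world p and turn (deg) bringing tool y to angle yaw(deg)"""
    R=s["tcp_rot"]; d=R.T@(np.array(p)-s["eef_pos"])*100
    t=0 if yaw is None else -((yaw-np.degrees(np.arctan2(R[1,1],R[0,1]))+180)%360-180)
    return d.round(1).tolist(),round(t,1)
E
python3 - <<'E'
from h import *
from station import manip
T=dict(np.load("top0.npz")); G=cv2.GaussianBlur(cv2.cvtColor(T["image"],cv2.COLOR_BGR2GRAY),(3,3),0).astype(float)
def edge(seg,z,axis,w=4,sign=0):
    # seg in pixels, find strongest gradient along axis(0:u,1:v) near segment
    (u0,v0),(u1,v1)=seg; P=[]
    n=int(max(abs(u1-u0),abs(v1-v0)))
    for a in np.linspace(0,1,n):
        u,v=u0+a*(u1-u0),v0+a*(v1-v0)
        ss=np.arange(-w,w+.01,.25)
        pts=np.array([[u+s*(axis==0),v+s*(axis==1)] for s in ss],np.float32)
        g=cv2.remap(G.astype(np.float32),pts[:,0],pts[:,1],cv2.INTER_LINEAR).ravel()
        d=np.gradient(g); d=np.clip(d*sign,0,None); 
        k=d.argmax(); sl=slice(max(0,k-4),k+5); P.append(pts[sl].T@d[sl]/d[sl].sum())
    X=ray(T,np.array(P),z)[:,:2]
    vx,vy,x,y=cv2.fitLine(X.astype(np.float32),cv2.DIST_HUBER,0,1e-4,1e-6).ravel()
    r=np.abs((X-[x,y])@[-vy,vx]).mean()
    if (axis==0)!=(abs(vx)>abs(vy)): pass
    ang=np.degrees(np.arctan(vy/vx)) if axis==0 else np.degrees(np.arctan(-vx/vy))
    return (round(float(x),4),round(float(y),4),round(float(ang),2),round(r*1e3,2))
f=lambda *p:[tuple(np.array(q)/4.2+[245,165]-.4) for q in p]
print("L lip inner y=.041",edge(f((150,80),(141,200)),.082,0,3,-1))
print("R lip inner y=-.041",edge(f((281,80),(277,205)),.082,0,3,1))
print("R lip outer y=-.064",edge(f((325,80),(319,205)),.082,0,3,-1))
print("L lip front x=.026",edge(f((114,208),(136,210)),.082,1,3,-1))
print("R lip front x=.026",edge(f((283,215),(312,216)),.082,1,3,-1))
print("floor front x=-.164",edge(f((110,533),(285,540)),.012,1,3,1))
print("lip back L x=.13",edge(f((123,53),(150,54)),.082,1,3,1),"R",edge(f((286,57),(318,58)),.082,1,3,1))
s=manip.sense(); print(move(s,[.5,.3,.3],17.6),move(s,[.466,-.281,.3],17.6))
E
```

```text
L lip inner y=.041 (0.6357, 0.1072, -4.04, np.float64(0.58))
R lip inner y=-.041 (0.6323, 0.0258, -4.74, np.float64(0.46))
R lip outer y=-.064 (0.617, 0.0034, -4.49, np.float64(0.47))
L lip front x=.026 (0.5955, 0.1185, -2.1, np.float64(0.13))
R lip front x=.026 (0.5884, 0.0157, -2.24, np.float64(0.1))
floor front x=-.164 (0.4016, 0.0858, -4.23, np.float64(0.51))
lip back L x=.13 (0.0, 0.0, nan, np.float64(nan)) R (0.0, 0.0, nan, np.float64(nan))
([-37.1, -22.4, -7.0], np.float64(52.8)) ([-53.3, -78.3, -6.9], np.float64(52.8))<stdin>:14: RuntimeWarning: invalid value encountered in divide
<stdin>:19: RuntimeWarning: invalid value encountered in scalar divide
```

Request:
{"fn": "send_rows", "kwargs": {"commands": [[[9.4, 0, 0, -7, 0], [9.4, 0, 0, -7, 0], [9.4, -37, -22.4, -7, 50], [9.4, -37, -22.4, -7, 50], [9.4, -37, -22.4, -7, 50], [9.4, -37, -22.4, -7, 50], [9.4, -37, -22.4, -7, 50], [9.4, -37, -22.4, -7, 50], [9.4, -37, -22.4, -7, 50], [9.4, -37, -22.4, -7, 50], [9.4, -37, -22.4, -7, 50], [9.4, -53.3, -78.3, -7, 52.8], [9.4, -53.3, -78.3, -7, 52.8], [9.4, -53.3, -78.3, -7, 52.8], [9.4, -53.3, -78.3, -7, 52.8], [9.4, -53.3, -78.3, -7, 52.8], [9.4, -53.3, -78.3, -7, 52.8], [9.4, -53.3, -78.3, -7, 52.8], [9.4, -53.3, -78.3, -7, 52.8], [9.4, -53.3, -78.3, -7, 52.8]]]}}

```text
t: 1.77
eef_pos: [0.4642, -0.0316, 0.3005]
tcp_rot: [[-0.303, 0.953, 0.0], [0.953, 0.303, 0.001], [0.001, 0.0, -1.0]]
force: [0.4, -0.4, -0.0]
gripper_width: 0.999
finger_force: 0.0
```

Run:
```python
from h import *
from station import manip
s=manip.sense(); print(move(s,[.4655,-.281,.2],17.6))
```

```text
([-23.8, -7.4, 10.0], np.float64(0.0))
```

Request:
{"fn": "send_rows", "kwargs": {"commands": [[[9.4, -23.8, -7.4, 10, 0], [9.4, -23.8, -7.4, 10, 0], [9.4, -23.8, -7.4, 10, 0], [9.4, -23.8, -7.4, 10, 0], [9.4, -23.8, -7.4, 10, 0], [9.4, -23.8, -7.4, 10, 0], [9.4, -23.8, -7.4, 10, 0], [9.4, -23.8, -7.4, 10, 0], [9.4, -23.8, -7.4, 10, 0], [9.4, -23.8, -7.4, 10, 0]]]}}

```text
t: 2.6
eef_pos: [0.4664, -0.2783, 0.2005]
tcp_rot: [[-0.303, 0.953, -0.0], [0.953, 0.303, 0.0], [0.0, -0.0, -1.0]]
force: [0.1, 0.2, 0.2]
gripper_width: 1.001
finger_force: 0.0
```

Run:
```python
from h import *
from station import manip
s=manip.sense(); print(s["eef_pos"],s["force"],move(s,[.4655,-.281,.2],17.6),move(s,[.4655,-.281,.089],17.6))
c=manip.read_camera("side"); cv2.imwrite("pics/s1.png",cv2.resize(c["image"][150:400,260:480],None,fx=2.4,fy=2.4));
```

```text
[ 0.46636888 -0.27829418  0.2004592 ] [0.07620268 0.21313592 0.24423279] ([-0.2, -0.2, 0.0], np.float64(0.0)) ([-0.2, -0.2, 11.1], np.float64(0.0))
```

View pics/s1.png

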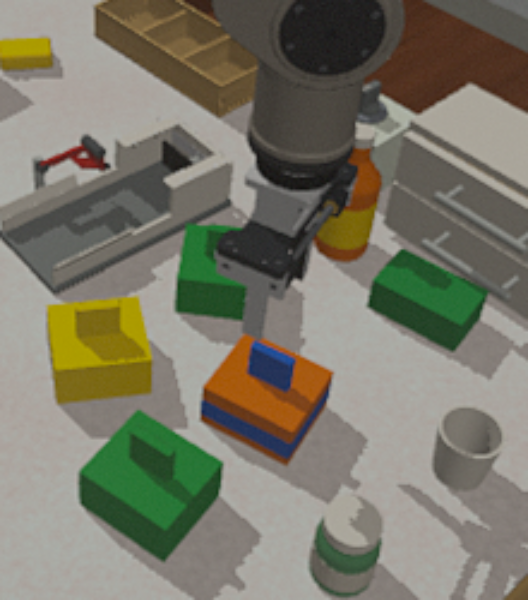

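The crop shows the box with an orange lid, a blue band and a blue fin at (270,365), so the choice is right. The gripper is above it with a finger at (258,310).

Request:
{"fn": "send_rows", "kwargs": {"commands": [[[9.4, 0, 0, 4, 0], [9.4, 0, 0, 8, 0], [9.4, 0, 0, 10, 0], [9.4, 0, 0, 11, 0], [9.4, 0, 0, 11, 0], [9.4, 0, 0, 11, 0], [0, 0, 0, 11, 0], [0, 0, 0, 11, 0], [0, 0, 0, 11, 0], [0, 0, 0, 11, 0], [0, 0, 0, 11, 0], [0, 0, 0, 11, 0], [0, 0, 0, 11, 0], [0, 0, 0, 11, 0], [0, 0, 0, 11, 0], [0, 0, 0, 11, 0]]]}}

```text
t: 3.98
eef_pos: [0.4663, -0.2789, 0.0905]
tcp_rot: [[-0.303, 0.953, -0.0], [0.953, 0.303, -0.0], [-0.0, -0.0, -1.0]]
force: [-0.4, 0.6, 0.6]
gripper_width: 0.325
finger_force: 0.0
```

Request:
{"fn": "send_rows", "kwargs": {"commands": [[[0, 0, 0, 0, 0], [0, 0, 0, 0, 0], [0, 0, 0, 0, 0], [0, 0, 0, 0, 0], [0, 0, 0, 0, 0], [0, 0, 0, 0, 0], [0, 0, 0, 0, 0], [0, 0, 0, 0, 0]]]}}

```text
t: 4.65
eef_pos: [0.4664, -0.2788, 0.0905]
tcp_rot: [[-0.303, 0.953, 0.0], [0.953, 0.303, -0.0], [-0.0, 0.0, -1.0]]
force: [0.4, 0.1, -2.1]
gripper_width: 0.122
finger_force: 30.0
```

Request:
{"fn": "send_rows", "kwargs": {"commands": [[[0, 0, 0, -1, 0], [0, 0, 0, -2.5, 0], [0, 0, 0, -5, 0], [0, 0, 0, -8, 0], [0, 0, 0, -11, 0], [0, 0, 0, -14, 0], [0, 0, 0, -15, 0], [0, 0, 0, -15, 0], [0, 0, 0, -15, 0]]]}}

```text
t: 5.4
eef_pos: [0.4663, -0.2784, 0.2402]
tcp_rot: [[-0.303, 0.953, 0.0], [0.953, 0.303, 0.001], [0.0, 0.001, -1.0]]
force: [-0.4, -0.5, -3.2]
gripper_width: 0.13
finger_force: 30.0
```

Run:
```python
from h import *
from station import manip
s=manip.sense(); print(s["eef_pos"],s["force"],s["wrist_torque"],s["gripper_width"],move(s,[.4629,.0795,.2405],-4.35))
```

```text
[ 0.46632756 -0.27838279  0.2401685 ] [-0.35843828 -0.5149777  -3.20527239] [-0.04328937  0.05555937 -0.05787773] 0.12991524260971551 ([34.2, 10.5, -0.0], np.float64(22.0))
```

Request:
{"fn": "send_rows", "kwargs": {"commands": [[[0, 1, 0.3, 0, 1], [0, 3, 0.9, 0, 2], [0, 6, 1.8, 0, 4], [0, 9, 2.8, 0, 6], [0, 12, 3.7, 0, 8], [0, 15, 4.6, 0, 10], [0, 18, 5.5, 0, 12], [0, 21, 6.4, 0, 14], [0, 24, 7.4, 0, 16], [0, 27, 8.3, 0, 18], [0, 30, 9.2, 0, 20], [0, 32, 9.8, 0, 21], [0, 33.5, 10.3, 0, 22], [0, 34.2, 10.5, 0, 22], [0, 34.2, 10.5, 0, 22], [0, 34.2, 10.5, 0, 22], [0, 34.2, 10.5, 0, 22], [0, 34.2, 10.5, 0, 22]]]}}

```text
t: 6.9
eef_pos: [0.4629, 0.0777, 0.2403]
tcp_rot: [[0.078, 0.997, -0.0], [0.997, -0.078, -0.0], [-0.0, -0.0, -1.0]]
force: [0.4, 0.1, -1.9]
gripper_width: 0.125
finger_force: 30.0
```

Run:
```python
from h import *
from station import manip
s=manip.sense(); print(s["eef_pos"],s["force"],s["wrist_torque"],s["gripper_width"],move(s,[.4629,.0795,.2405],-4.35))
for n in("top","side"):
    c=manip.read_camera(n); np.savez(n+"1.npz",**c); cv2.imwrite(f"pics/{n}2.png",c["image"])
a=cv2.imread("pics/top2.png")[150:320,230:350]; b=cv2.imread("pics/side2.png")[130:330,220:400]
cv2.imwrite("pics/c2.png",np.hstack([cv2.convertScaleAbs(cv2.resize(x,None,fx=g,fy=g,interpolation=cv2.INTER_CUBIC)[:510],alpha=1.4) for x,g in((a,3),(b,2.4))][:2]) if 0 else np.hstack([cv2.resize(a,(360,510)),cv2.resize(b,(436,510))]))
```

```text
[0.46294228 0.07767611 0.24028025] [ 0.43335942  0.05570771 -1.86837912] [-0.06313632  0.02763817 -0.04756906] 0.12507280115108654 ([0.2, -0.0, -0.0], np.float64(-0.1))
```

View pics/c2.png

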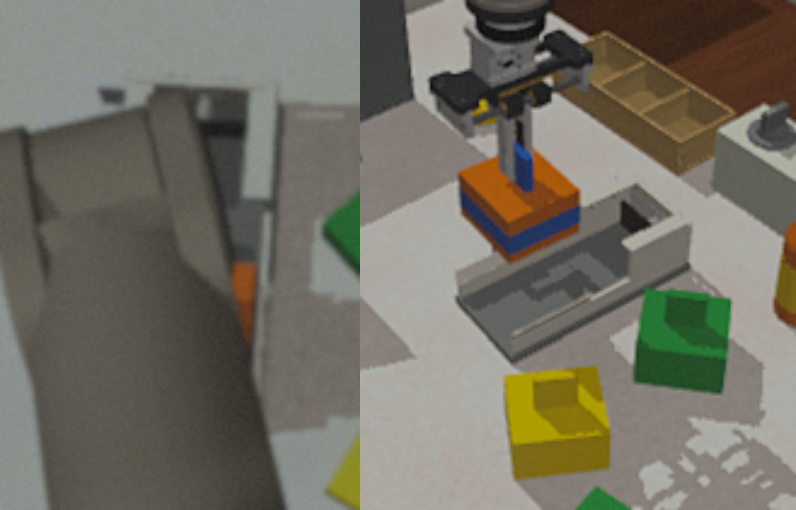

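The left crop shows the arm covering the mouth from above. In the right crop the box hangs level over the mouth, with visible lid corners at (460,183), (510,232) and (580,190).

Run:
```python
from h import *
S=dict(np.load("side1.npz"))
f=lambda p:(np.array(p)-[360,0])/[436/180,510/200]+[220,130]
X=ray(S,f([[460,183],[510,232],[580,190]]),.2098)[:,:2]; print(X.round(4),np.linalg.norm(np.diff(X,axis=0),axis=1),"centre",(X[0]+X[2])/2)
y=np.radians(-4.4);R=np.array([[np.cos(y),-np.sin(y)],[np.sin(y),np.cos(y)]])
e=np.array([.4629,.0777])+np.array([[-.05,.055],[-.05,-.055],[.05,-.055]])@R.T
print("expected",e.round(4), (X-e).mean(0).round(4)); 
# dock front in the same view
print(ray(S,f([[456,297],[513,360]]),.0).round(4))
```

```text
[[0.4091 0.1125]
 [0.4017 0.0072]
 [0.5096 0.013 ]] [0.10555032 0.10797257] centre [0.45935035 0.06273769]
expected [[0.4173 0.1364]
 [0.4088 0.0267]
 [0.5085 0.019 ]] [-0.0047 -0.0165]
[[0.4181 0.1561 0.    ]
 [0.4084 0.0203 0.    ]]
```

Run:
```python
from h import *
S=dict(np.load("side1.npz")); 
y=np.radians(-4.4);R=np.array([[np.cos(y),-np.sin(y)],[np.sin(y),np.cos(y)]])
xy=np.array([.4629,.0777])+np.array([[-.05,.055],[-.05,-.055],[.05,-.055],[.05,.055]])@R.T
for z in(.21,.15): print("exp",proj(S,np.c_[xy,[z]*4]).round(1).tolist())
bx=(240,180,330,250)
m=mask(S,(3,120,60),(20,255,255),bx)|mask(S,(105,100,40),(130,255,255),bx)
h=cv2.convexHull(np.argwhere(m)[:,::-1].astype(np.int32)); print(cv2.approxPolyDP(h,2,True).reshape(-1,2).tolist())
im=cv2.resize(S["image"][170:270,240:350],None,fx=5,fy=5,interpolation=cv2.INTER_CUBIC)
for z in(.21,.15):
  for p in proj(S,np.c_[xy,[z]*4]): cv2.circle(im,tuple(int(v) for v in (p-[240,170]+.5)*5),3,(0,255,0),-1)
cv2.imwrite("pics/c3.png",im)
```

```text
exp [[258.7, 196.8], [279.6, 216.4], [309.2, 203.6], [287.5, 185.2]]
exp [[260.0, 213.1], [280.3, 232.9], [309.0, 219.9], [288.0, 201.3]]
[[329, 181], [308, 221], [281, 232], [262, 213], [261, 197], [284, 185]]
```

View pics/c3.png

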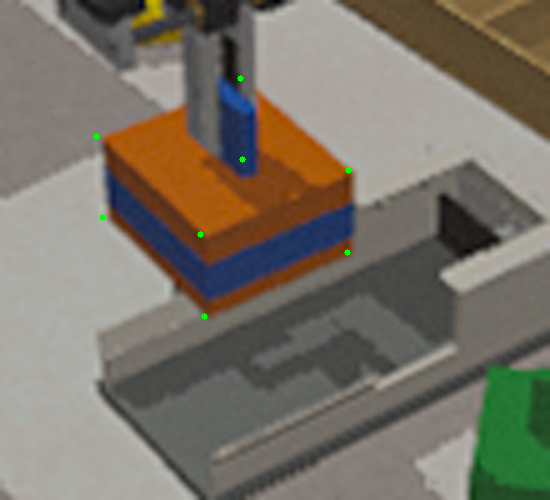

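The projected corners (green dots) match the box to about 2 px: the box sits about 2 mm toward −y of the nominal grasp. The guides absorb that once I shift it +3 mm in y. Next I descend.

Request:
{"fn": "send_rows", "kwargs": {"commands": [[[0, 0.2, 0, 1, 0], [0, 0.3, 0, 3, 0], [0, 0.3, 0, 5.5, 0], [0, 0.3, 0, 7.5, 0], [0, 0.3, 0, 9, 0], [0, 0.3, 0, 9.5, 0], [0, 0.3, 0, 10, 0], [0, 0.3, 0, 10.5, 0], [0, 0.3, 0, 11, 0], [0, 0.3, 0, 11.5, 0], [0, 0.3, 0, 12, 0], [0, 0.3, 0, 12, 0]]]}}

```text
t: 8.0
eef_pos: [0.4629, 0.0819, 0.1199]
tcp_rot: [[0.076, 0.997, -0.001], [0.997, -0.076, -0.0], [-0.0, -0.001, -1.0]]
force: [-0.7, 0.1, -2.6]
gripper_width: 0.126
finger_force: 30.0
```

Request:
{"fn": "send_rows", "kwargs": {"commands": [[[0, 0, 0, 0.3, 0], [0, 0, 0, 0.6, 0], [0, 0, 0, 0.9, 0], [0, 0, 0, 1.2, 0], [0, 0, 0, 1.4, 0], [0, 0, 0, 1.5, 0], [0, 0, 0, 1.5, 0]]]}}

```text
t: 8.58
eef_pos: [0.4631, 0.0818, 0.1053]
tcp_rot: [[0.076, 0.997, -0.0], [0.997, -0.076, -0.0], [-0.0, -0.0, -1.0]]
force: [-0.5, -0.6, -2.9]
gripper_width: 0.126
finger_force: 30.0
```

Request:
{"fn": "send_rows", "kwargs": {"commands": [[[0, 0, 0, 0.1, 0], [0, 0, 0, 0.2, 0], [0, 0, 0, 0.2, 0], [0, 0, 0, 0.3, 0], [0, 0, 0, 0.3, 0], [0, 0, 0, 0.3, 0]]]}}

```text
t: 9.08
eef_pos: [0.4632, 0.0819, 0.1025]
tcp_rot: [[0.076, 0.997, -0.0], [0.997, -0.076, -0.0], [-0.0, -0.0, -1.0]]
force: [0.4, 0.5, -2.4]
gripper_width: 0.126
finger_force: 30.0
```

Request:
{"fn": "send_rows", "kwargs": {"commands": [[[0, 0, 0, 0.1, 0], [0, 0, 0, 0.1, 0], [0, 0, 0, 0.1, 0], [0, 0, 0, 0.1, 0]]]}}

```text
t: 9.42
eef_pos: [0.4641, 0.0821, 0.1024]
tcp_rot: [[0.077, 0.997, 0.001], [0.997, -0.077, 0.001], [0.001, 0.001, -1.0]]
force: [-2.6, 0.0, 18.6]
gripper_width: 0.126
finger_force: 30.0
```

Request:
{"fn": "send_rows", "kwargs": {"commands": [[[0, 0, 0, -0.09, 0], [0, 0, 0, -0.09, 0], [0, 0, 0.5, -0.09, 0], [0, 0, 1, -0.09, 0], [0, 0, 1.5, -0.09, 0], [0, 0, 2, -0.09, 0], [0, 0, 2.5, -0.09, 0], [0, 0, 3, -0.09, 0], [0, 0, 3.5, -0.09, 0], [0, 0, 4, -0.09, 0], [0, 0, 4, -0.09, 0]]]}}

```text
t: 10.33
eef_pos: [0.5043, 0.0787, 0.1024]
tcp_rot: [[0.077, 0.997, 0.001], [0.997, -0.077, -0.0], [-0.0, 0.001, -1.0]]
force: [0.9, -0.0, 4.7]
gripper_width: 0.126
finger_force: 30.0
```

Request:
{"fn": "send_rows", "kwargs": {"commands": [[[0, 0, 0.5, -0.02, 0], [0, 0, 1, -0.02, 0], [0, 0, 1.5, -0.02, 0], [0, 0, 2, -0.02, 0], [0, 0, 2.5, -0.02, 0], [0, 0, 3, -0.02, 0], [0, 0, 3.5, -0.02, 0], [0, 0, 4, -0.02, 0], [0, 0, 4, -0.02, 0]]]}}

```text
t: 11.08
eef_pos: [0.5439, 0.0756, 0.1025]
tcp_rot: [[0.077, 0.997, 0.0], [0.997, -0.077, -0.0], [-0.0, 0.0, -1.0]]
force: [0.7, -0.0, -2.8]
gripper_width: 0.122
finger_force: 30.0
```

Run:
```python
from h import *
from station import manip
s=manip.sense(); print(s["force"],s["wrist_torque"])
c=manip.read_camera("side"); np.savez("side3.npz",**c); cv2.imwrite("pics/c4.png",cv2.resize(c["image"][150:290,240:400],None,fx=4,fy=4,interpolation=cv2.INTER_CUBIC))
```

```text
[ 0.69744465 -0.04475474 -2.77978817] [-0.07517646  0.02940242 -0.03688329]
```

View pics/c4.png

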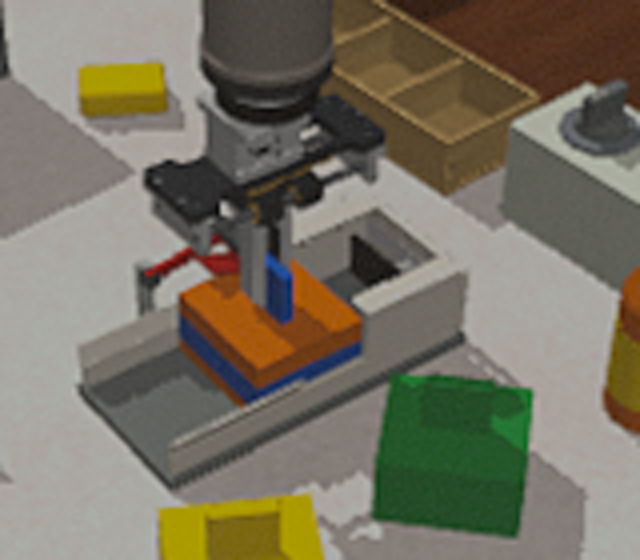

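The box is flat in the channel with its lid around (270,310), and the red catch is resting on or above the lid at (225,258). I keep sliding in.

Request:
{"fn": "send_rows", "kwargs": {"commands": [[[0, 0, 0.4, 0.03, 0], [0, 0, 0.8, 0.03, 0], [0, 0, 1.2, 0.03, 0], [0, 0, 1.6, 0.03, 0], [0, 0, 2, 0.03, 0], [0, 0, 2.5, 0.03, 0], [0, 0, 3, 0.03, 0], [0, 0, 3.5, 0.03, 0], [0, 0, 4, 0.03, 0], [0, 0, 4.5, 0.03, 0], [0, 0, 5, 0.03, 0], [0, 0, 5, 0.03, 0]]]}}

```text
t: 12.13
eef_pos: [0.5941, 0.0719, 0.1025]
tcp_rot: [[0.077, 0.997, 0.001], [0.997, -0.077, -0.0], [-0.0, 0.001, -1.0]]
force: [1.8, 0.3, 4.6]
gripper_width: 0.127
finger_force: 30.0
```

Request:
{"fn": "send_rows", "kwargs": {"commands": [[[0, 0, 0.2, 0, 0], [0, 0, 0.4, 0, 0], [0, 0, 0.6, 0, 0], [0, 0, 0.8, 0, 0], [0, 0, 1, 0, 0], [0, 0, 1, 0, 0], [0, 0, 1, 0, 0]]]}}

```text
t: 12.72
eef_pos: [0.6031, 0.0712, 0.1025]
tcp_rot: [[0.077, 0.997, 0.001], [0.997, -0.077, 0.0], [0.0, 0.001, -1.0]]
force: [1.6, 0.0, 4.3]
gripper_width: 0.126
finger_force: 30.0
```

Request:
{"fn": "send_rows", "kwargs": {"commands": [[[0, 0, 0.1, 0, 0], [0, 0, 0.2, 0, 0], [0, 0, 0.3, 0, 0], [0, 0, 0.3, 0, 0]]]}}

```text
t: 13.05
eef_pos: [0.6059, 0.071, 0.1025]
tcp_rot: [[0.077, 0.997, 0.0], [0.997, -0.077, 0.0], [0.0, 0.0, -1.0]]
force: [-0.5, 0.8, 5.9]
gripper_width: 0.127
finger_force: 30.0
```

Request:
{"fn": "send_rows", "kwargs": {"commands": [[[0, 0, 0.1, 0, 0], [0, 0, 0.2, 0, 0], [0, 0, 0.2, 0, 0], [0, 0, 0.2, 0, 0]]]}}

```text
t: 13.38
eef_pos: [0.6078, 0.0708, 0.1024]
tcp_rot: [[0.077, 0.997, 0.0], [0.997, -0.077, 0.0], [0.0, 0.0, -1.0]]
force: [-0.6, 0.1, 6.6]
gripper_width: 0.124
finger_force: 30.0
```

Request:
{"fn": "send_rows", "kwargs": {"commands": [[[0, 0, 0.1, -0.01, 0], [0, 0, 0.2, -0.02, 0], [0, 0, 0.2, -0.02, 0], [0, 0, 0.2, -0.02, 0]]]}}

```text
t: 13.72
eef_pos: [0.6099, 0.0707, 0.1025]
tcp_rot: [[0.077, 0.997, 0.0], [0.997, -0.077, -0.0], [-0.0, 0.0, -1.0]]
force: [1.2, 0.7, 3.1]
gripper_width: 0.126
finger_force: 30.0
```

Request:
{"fn": "send_rows", "kwargs": {"commands": [[[0, 0, 0.1, 0, 0], [0, 0, 0.2, 0, 0], [0, 0, 0.2, 0, 0], [0, 0, 0.2, 0, 0]]]}}

```text
t: 14.05
eef_pos: [0.6118, 0.0705, 0.1025]
tcp_rot: [[0.076, 0.997, -0.0], [0.997, -0.076, -0.0], [-0.0, -0.0, -1.0]]
force: [-1.4, 0.5, 4.3]
gripper_width: 0.127
finger_force: 30.0
```

Request:
{"fn": "send_rows", "kwargs": {"commands": [[[0, 0, 0.1, 0, 0], [0, 0, 0.15, 0, 0], [0, 0, 0.15, 0, 0], [0, 0, 0.15, 0, 0]]]}}

```text
t: 14.38
eef_pos: [0.6127, 0.0704, 0.1025]
tcp_rot: [[0.076, 0.997, -0.001], [0.997, -0.076, 0.0], [0.0, -0.001, -1.0]]
force: [-5.1, -0.4, 8.9]
gripper_width: 0.126
finger_force: 30.0
```

Request:
{"fn": "send_rows", "kwargs": {"commands": [[[0, 0, 0.1, 0, 0], [0, 0, 0.15, 0, 0], [0, 0, 0.15, 0, 0], [0, 0, 0.15, 0, 0]]]}}

```text
t: 14.72
eef_pos: [0.6137, 0.0703, 0.1026]
tcp_rot: [[0.076, 0.997, -0.002], [0.997, -0.076, 0.0], [0.0, -0.002, -1.0]]
force: [-9.7, 1.1, 13.6]
gripper_width: 0.126
finger_force: 30.0
```

Request:
{"fn": "send_rows", "kwargs": {"commands": [[[0, 0, -0.1, -0.03, 0], [0, 0, -0.2, -0.03, 0], [0, 0, -0.3, -0.03, 0], [0, 0, -0.3, -0.03, 0], [0, 0, -0.3, -0.03, 0]]]}}

```text
t: 15.13
eef_pos: [0.6116, 0.0705, 0.1025]
tcp_rot: [[0.076, 0.997, -0.0], [0.997, -0.076, -0.0], [-0.0, -0.0, -1.0]]
force: [-0.5, -0.2, -2.2]
gripper_width: 0.126
finger_force: 30.0
```

Run:
```python
from h import *
from station import manip
s=manip.sense(); print(s["force"],s["eef_pos"])
c=manip.read_camera("side"); np.savez("side4.npz",**c); cv2.imwrite("pics/c5.png",cv2.resize(c["image"][170:270,250:370],None,fx=5,fy=5,interpolation=cv2.INTER_CUBIC))
```

```text
[-0.49470183 -0.16520517 -2.2329862 ] [0.61158872 0.07053325 0.10252504]
```

View pics/c5.png

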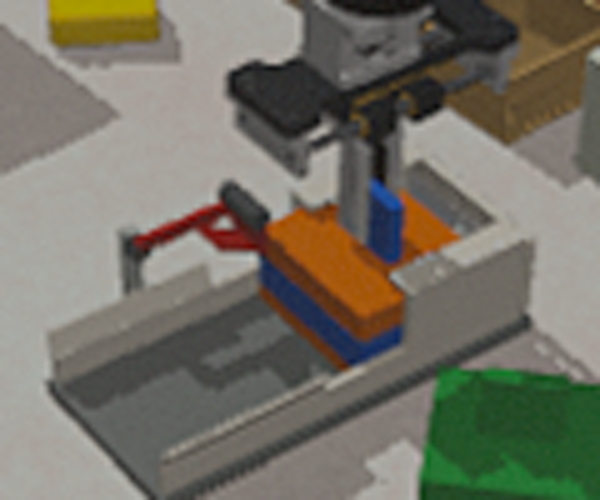

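The catch nose, red at (235,238), is down behind the box's rear face. Now a gentle tug.

Request:
{"fn": "send_rows", "kwargs": {"commands": [[[0, 0, -0.1, 0.02, 0], [0, 0, -0.15, 0.02, 0], [0, 0, -0.15, 0.02, 0], [0, 0, -0.15, 0.02, 0]]]}}

```text
t: 15.52
eef_pos: [0.6102, 0.0706, 0.1025]
tcp_rot: [[0.076, 0.997, -0.0], [0.997, -0.076, -0.0], [-0.0, -0.0, -1.0]]
force: [0.1, -0.0, -2.5]
gripper_width: 0.126
finger_force: 30.0
```

Request:
{"fn": "send_rows", "kwargs": {"commands": [[[0, 0, -0.05, 0, 0], [0, 0, -0.1, 0, 0], [0, 0, -0.1, 0, 0], [0, 0, -0.1, 0, 0]]]}}

```text
t: 15.85
eef_pos: [0.6093, 0.0707, 0.1026]
tcp_rot: [[0.076, 0.997, -0.0], [0.997, -0.076, -0.0], [-0.0, -0.0, -1.0]]
force: [0.6, -0.3, -3.4]
gripper_width: 0.125
finger_force: 30.0
```

Request:
{"fn": "send_rows", "kwargs": {"commands": [[[0, 0, -0.05, 0.02, 0], [0, 0, -0.1, 0.02, 0], [0, 0, -0.1, 0.02, 0], [0, 0, -0.1, 0.02, 0]]]}}

```text
t: 16.18
eef_pos: [0.6089, 0.0706, 0.1026]
tcp_rot: [[0.077, 0.997, 0.001], [0.997, -0.077, -0.0], [0.0, 0.001, -1.0]]
force: [5.1, -0.8, -3.6]
gripper_width: 0.127
finger_force: 30.0
```

Request:
{"fn": "send_rows", "kwargs": {"commands": [[[0, 0, -0.04, 0.02, 0], [0, 0, -0.04, 0.02, 0], [0, 0, -0.04, 0.02, 0], [0, 0, -0.04, 0.02, 0], [0, 0, -0.04, 0.02, 0], [0, 0, -0.04, 0.02, 0], [0, 0, -0.04, 0.02, 0], [0, 0, -0.04, 0.02, 0]]]}}

```text
t: 16.85
eef_pos: [0.6088, 0.0706, 0.1026]
tcp_rot: [[0.077, 0.997, 0.002], [0.997, -0.077, -0.0], [0.0, 0.002, -1.0]]
force: [6.9, -1.5, -2.1]
gripper_width: 0.129
finger_force: 30.0
```

Held at 6.9 N without giving. I relax the pull and release.

Request:
{"fn": "send_rows", "kwargs": {"commands": [[[0, 0, 0.1, 0.02, 0], [0, 0, 0.17, 0.03, 0], [0, 0, 0.17, 0.03, 0], [0, 0, 0.17, 0.03, 0]]]}}

```text
t: 17.18
eef_pos: [0.6098, 0.0707, 0.1025]
tcp_rot: [[0.076, 0.997, 0.0], [0.997, -0.076, 0.0], [0.0, 0.0, -1.0]]
force: [-0.6, -1.4, 7.5]
gripper_width: 0.127
finger_force: 30.0
```

Request:
{"fn": "send_rows", "kwargs": {"commands": [[[4, 0, 0, -0.03, 0], [4, 0, 0, -0.03, 0], [4, 0, 0, -0.03, 0], [4, 0, 0, -0.03, 0], [4, 0, 0, -0.03, 0], [4, 0, 0, -0.03, 0], [4, 0, 0, -0.03, 0], [4, 0, 0, -0.03, 0]]]}}

```text
t: 17.85
eef_pos: [0.6096, 0.0706, 0.1022]
tcp_rot: [[0.077, 0.997, -0.0], [0.997, -0.077, -0.0], [-0.0, -0.0, -1.0]]
force: [0.7, 0.9, 0.0]
gripper_width: 0.424
finger_force: 0.0
```

Request:
{"fn": "send_rows", "kwargs": {"commands": [[[4, 0, 0, -0.5, 0], [4, 0, 0, -1.5, 0], [4, 0, 0, -3, 0], [4, 0, 0, -6, 0], [4, 0, 0, -9, 0], [4, 0, 0, -12, 0], [4, 0, 0, -15, 0], [4, 0, 0, -18, 0], [4, 0, 0, -18, 0], [4, 0, 0, -18, 0]]]}}

```text
t: 18.68
eef_pos: [0.6103, 0.0706, 0.2846]
tcp_rot: [[0.077, 0.997, 0.003], [0.997, -0.077, 0.002], [0.002, 0.003, -1.0]]
force: [-0.1, 0.2, -1.1]
gripper_width: 0.431
finger_force: 0.0
```

Run:
```python
from h import *
from station import manip
s=manip.sense(); print(s["force"],s["eef_pos"],s["finger_force"])
c=manip.read_camera("side"); cv2.imwrite("pics/c6.png",cv2.resize(c["image"][130:400,230:480],None,fx=2.2,fy=2.2,interpolation=cv2.INTER_CUBIC))
```

```text
[-0.10577548  0.20613189 -1.06789671] [0.61029285 0.07061201 0.28457761] 0.0
```

View pics/c6.png

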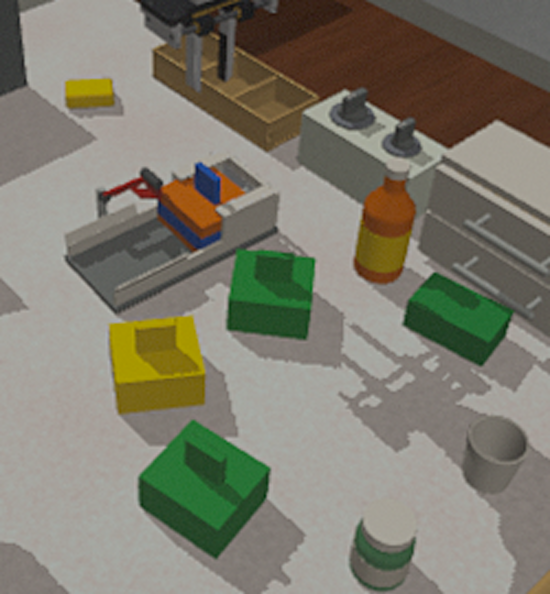

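The box is latched in the dock at (200,205), the catch is down behind it at (150,190), the gripper is clear, and the other items have not moved.

```bash
python3 -c "
from station import manip
print(manip.sign_off())"
```

```text
the job is handed in; nothing more can be done
None
```

The podbox is latched in the dock: the catch dropped behind it and held a gentle tug of about 7 N, I let go, the other items in the final side view had not moved, and the job is handed in (about 19 s of the 69 s used).

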